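Shift the feed gearbox into the green slot

ROBOT

A 6-joint arm with a two-finger parallel gripper is mounted at the origin on the work surface. World frame = base frame: x ahead of the robot, y to its left, z up, the work surface at z = 0. Lengths are in m, angles in rad, forces in N, time in s.
With the tool pointing down it reaches from about 0.3 to 0.875 m from the base axis. Payload 6.4 kg.
Tool frame: the origin (TCP) lies midway between the tips of the shut fingers; the grasp point (between the pads) lies 19 mm behind it; z points along the fingers, y is the direction in which the jaws open and shut (so a half turn about z gives the same grasp; the last joint's range is limited). The gripper opens to 85 mm and grips with 20 to 120 N. Pads are 22 mm wide; open, the fingers measure 114 mm over their backs; the gripper's body (76 mm by 85 mm) begins 54 mm behind the grasp point. The pads swing forward as they close: fully open they stand 13 mm farther back than shut.
Start: joints at [-1.51, 0.181, 1.607, -0, 1.354, -0.206], TCP at [0.152, -0.555, 0.206] pointing down, gripper open.
Joint ranges: [-2.99, 2.99], [-0.89, 2.07], [0.3, 2.58], [-1.14, 4.28], [0, 2.63], [-3.12, 3.12]. Speed limits (rad/s): [2.57, 2.57, 3.01, 3.14, 3.14, 3.14].

INTERFACE

Orientations are given as a unit quaternion [w, x, y, z].
In Python, from bench import get_obs, camera, hand_in gives the robot as it stands.
- The arm moves only by the tool drive_tool, never from a script. Its argument "deltas" is a list of rows, each a list of 2 entries, a list of its own where there are three numbers: the shift along the world's x, y, z in m, then the turn about the world's z in rad. A call has 1 to 10 rows; each row shifts and turns the pose as measured when the row begins; what a row does not reach is not made up. A row lasts 1/10 s, in which the tool goes at most 50 mm and 8.59 degrees, less where a joint would pass 70% of its speed; a pose out of reach is approached as far as the arm can. A call is refused whole if a number of a shift passes 0.05 or a number of a turn 0.15, either way. A call with a gripper value outside its range is refused whole. "gripper" is the opening, from 0 (shut) to 1 (fully open), set as the call begins (left out, the last holds). The fingers move at their own pace and stop on an object; the grip force is fixed at half the most. Time passes only in rows, so rows that do not move let the fingers close. It gives the time, the measured TCP pose, the force and the opening at its end, in the units of the state.
- get_obs(): the state, without advancing time (a new reading comes with each control period).
- camera(name): name is "scene" or "top" or "wrist"; returns a dict with "frame" (480x640x3 uint8, red, green, blue), "fx", "fy", "cx", "cy" (pixels), "eye" and "attitude" of the camera in the world. Camera axes: x right, y down, z forward; pixel columns grow to the right and rows downward; lengths in m; the calibration is good to about 2 mm. The wrist camera is an equidistant fisheye: a pixel r from the principal point sees the ray r / f radians off the axis. A picture is of the moment at which its call begins. There is no depth.
- hand_in(): hands the job in, once; it reports no verdict.
The state is a dict: "time_s": time; "q": joint angles; "dq": joint speeds; "joint_efforts": joint torques, N m; "eef_pos": TCP position; "eef_rot": TCP orientation; "wrist_force": force on the tool from outside, world axes, zero at the start; "torque": the same for the moment, N m; "opening": opening from 0.0 (shut) to 1.0 (fully open).
Only numpy, scipy, OpenCV 4.12 (cv2) and the standard library are available. Lean on these libraries where they do the work, as an engineer would, in place of code of your own. Each camera call takes 0.05 s, during which the arm holds its last target.

TASK

Select the green feed on the bench gearbox: push the black-knobbed lever with closed fingers or a fingertip through the H-pattern gate (along its own slot to the middle, across, then along) fully home into the corner slot that has the green tab at its end, and leave it there. Only push the knob sideways, without forcing it hard against the gate; do not pull it up, and leave the loose things on the bench and on the gearbox where they are.

Things in the scene. Friction and masses are not known exactly. Their poses are not given: they have to be found in the camera images.
- gearbox: Fixed grey-green gearbox on the bench, pose varies. Origin on the bench under the gate's centre; x away from the robot, y left, z up. Base x +-110, y -115 to 185 mm; housing top 147 mm; steel gate plate 148 x 168 mm, top 157 mm; motor behind to x 204, 135 mm high. The lever stick (14 mm diameter) tilts about a pivot on the z axis at height 27 mm.
- gate (a point): Gate centre, on the plate's top. Channels 20 mm wide: neutral along the gearbox's y at x = 0; three columns along x at y = -33, 0, +33 mm, each with a near (-x) and far (+x) slot; the middle two have no tab. The lever changes column only in neutral (play 3 mm each side at the plate, 4.5 mm at the knob). No springs: it stays where left; pushing it takes 3 to 4 N at the knob.
- cross (a joint): sideways tilt of the lever, rad: 0 = middle column, +0.26 = left (+y of the gearbox) column, -0.26 = right column; stops at +-0.265. Starts near 0.
- shift (a joint): fore-and-aft tilt of the lever, rad: 0 = in the neutral channel, positive = away from the robot (+x of the gearbox); a slot is fully home at +-0.23, the stop. Starts anywhere along the middle column.
- knob (a point): Centre of the black knob, round and upright, 31 mm diameter, 47 mm high, 190 mm above the pivot along the stick. In the gearbox frame it is at x = 190 sin(shift), y = 190 cos(shift) sin(cross), z = 27 + 190 cos(shift) cos(cross) mm: 217 mm high when upright. Its z axis runs up the stick.
- lever_gate (a point): point on the lever's axis 125 mm above the pivot along the stick, where it passes through the gate plate.
- knob_pull (a joint): how far the knob is pulled up along the stick, m: 0 = down, held by a spring (12 N to start it, 15 N at 5 mm); at most 0.012. It must not be pulled up.
- green_tab: Green tab, 20 x 24 x 3 mm, fixed on the gate plate beyond the closed end of one of the four corner slots; origin at the centre of its underside, 33 mm left or right (gearbox y) and 58 mm nearer or farther (gearbox x) than the gate centre. The coloured tabs change corners from run to run. Marks the slot to select.
- yellow_tab: Yellow tab, 20 x 24 x 3 mm, fixed on the gate plate beyond the closed end of one of the four corner slots; origin at the centre of its underside, 33 mm left or right (gearbox y) and 58 mm nearer or farther (gearbox x) than the gate centre. The coloured tabs change corners from run to run.
- red_tab: Red tab, 20 x 24 x 3 mm, fixed on the gate plate beyond the closed end of one of the four corner slots; origin at the centre of its underside, 33 mm left or right (gearbox y) and 58 mm nearer or farther (gearbox x) than the gate centre. The coloured tabs change corners from run to run.
- blue_tab: Blue tab, 20 x 24 x 3 mm, fixed on the gate plate beyond the closed end of one of the four corner slots; origin at the centre of its underside, 33 mm left or right (gearbox y) and 58 mm nearer or farther (gearbox x) than the gate centre. The coloured tabs change corners from run to run.
- bearing: loose steel bearing ring, 42 mm outside diameter, 14 mm high, lying on the gearbox housing to the left of the gate plate; origin at the centre of its underside
- oil_bottle: loose yellow plastic oil bottle, 48 mm diameter, 130 mm high, standing on the bench; origin at the centre of its underside
- spanner: loose steel spanner, 170 mm long, lying on the bench in front of the gearbox; origin under its middle, x along it
- screwdriver: loose screwdriver, 190 mm long, lying on the bench; origin under its middle, x along it
- gear_blank: loose brass gear blank, 60 mm diameter with a hub, 34 mm high, standing on the bench; origin at the centre of its underside
- mug: loose blue mug, 76 mm diameter, 85 mm high, standing on the bench; origin at the centre of its underside
- steel_bush: loose upright steel bush, 32 mm diameter, 40 mm high, standing on the bench; origin at the centre of its underside

How it is judged:
By the outcome, as a careful person would: the job done as asked, in the order asked, and still so for the second after the job is handed in, with the robot touching nothing.
It also fails if it takes over 51 s, if anything falls off the work surface, if the arm or the gripper's body presses on something with over 40 N, if the wrist force passes 120 N, or if a joint passes its speed limit or range.

## Working session

There is one attempt and no reset: what is moved stays moved. The work goes in short steps, Python scripts to look and compute and a tool call to move; the robot and the scene stay as the last step left them, time stands still between calls to the robot, and variables do not carry over. Pictures are saved under pics/ and viewed, and the job is handed in when it is done.

Besides the shell and the picture viewer there is one more tool, called after "Request:" as name([rows], argument=value, ...), one row to a line, values as JSON. drive_tool: Moves the arm, as the interface text tells. Its arguments: {"type":"object","properties":{"deltas":{"type":"array","items":{"type":"array"}},"gripper":{"type":"number"}},"required":["deltas"]}

```bash
mkdir -p pics; python3 - <<'E'
from bench import get_obs,camera
import cv2,numpy as np,pickle
o=get_obs();print(o['time_s'],o['eef_pos'],o['eef_rot'],o['opening'],o['wrist_force'])
for n in('scene','top'):
    c=camera(n);cv2.imwrite(f'pics/{n}0.png',c['frame'][:,:,::-1]);pickle.dump(c,open(n+'0.pkl','wb'))
    print(n,c['fx'],c['cx'],c['cy'],c['eye'],c['attitude'])
E
```

```text
0.0 [ 0.1515666  -0.55403941  0.20526313] [-8.92672974e-04  9.91115855e-01  1.32998347e-01  7.07004942e-05] 0.9979358653174185 [-0.77868583 -0.12103484  0.25633609]
scene 455.6740921880301 308.1277646551345 237.80884242509336 [0.8682079  0.50510404 0.87341975] [-0.09365729  0.26740652  0.91209214 -0.29632752]
top 564.0591151759304 306.6691041908463 240.19530165653512 [0.30740274 0.04456947 1.35805245] [ 0.07620746 -0.69603763  0.70993851 -0.07557349]
```

```bash
ls .
```

```text
pics
scene0.pkl
top0.pkl
```

View pics/scene0.png

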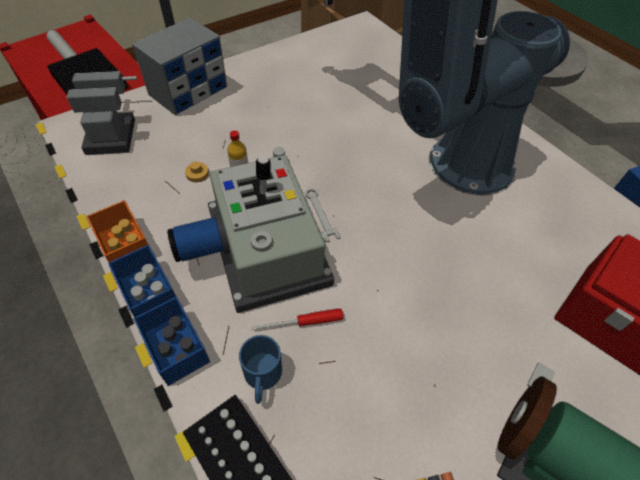

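View pics/top0.png

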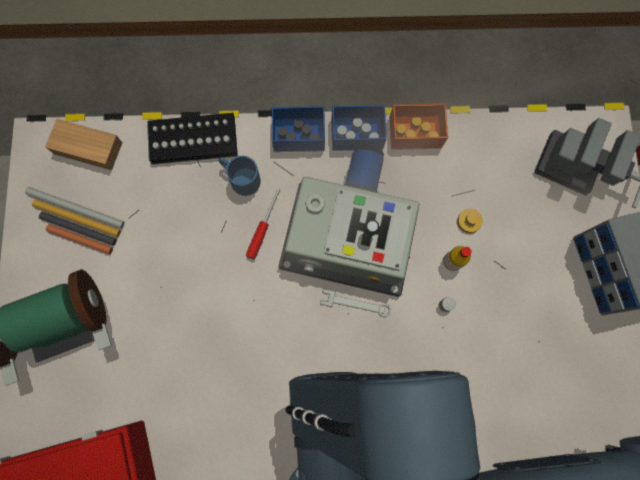

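The top view shows the gate near (370,228), with green at (359,200) far-left, blue at (390,207), yellow at (349,250) and red at (378,257). The knob is near (373,226). Next I measure these.

```bash
cat > h.py <<'E'
import numpy as np,cv2,pickle
from scipy.spatial.transform import Rotation as R
def ray(c,u,v):
    q=c['attitude'];r=R.from_quat([q[1],q[2],q[3],q[0]]).as_matrix()
    return np.array(c['eye']),r@np.array([(u-c['cx'])/c['fx'],(v-c['cy'])/c['fy'],1])
def onz(c,u,v,z):
    e,d=ray(c,u,v);return e+d*(z-e[2])/d[2]
def proj(c,p):
    q=c['attitude'];r=R.from_quat([q[1],q[2],q[3],q[0]]).as_matrix();x=r.T@(np.array(p)-c['eye']);return c['cx']+c['fx']*x[0]/x[2],c['cy']+c['fy']*x[1]/x[2]
def tabs(c,box):
    h=cv2.cvtColor(c['frame'],cv2.COLOR_RGB2HSV);x0,y0,x1,y1=box
    out={}
    for n,(a,b) in dict(green=(45,80),blue=(105,130),yellow=(22,34),red=(0,8)).items():
        m=cv2.inRange(h,(a,120,80),(b,255,255));mm=np.zeros_like(m);mm[y0:y1,x0:x1]=m[y0:y1,x0:x1]
        k,l,s,ce=cv2.connectedComponentsWithStats(mm)
        i=1+np.argmax(s[1:,4]);out[n]=(ce[i],s[i,4])
    return out
E
python3 - <<'E'
from h import *
P={}
for n,box in(('top',(330,190,412,265)),('scene',(215,160,305,220))):
    c=pickle.load(open(n+'0.pkl','rb'));t=tabs(c,box)
    for k,(p,a) in t.items(): print(n,k,p.round(1),a,onz(c,*p,.160).round(4))
    w=np.array([onz(c,*t[k][0],.160) for k in('green','blue','yellow','red')])
    g=w.mean(0);ex=(w[0]+w[1]-w[2]-w[3]);ey=(w[0]+w[2]-w[1]-w[3])
    print('centre',g.round(4),'yaw',np.arctan2(ex[1],ex[0]),np.arctan2(-ey[0],ey[1]),np.linalg.norm(ex)/2,np.linalg.norm(ey)/2)
    f=c['frame'][:,:,::-1]
    x0,y0,x1,y1=box
    cr=cv2.resize(f[y0-30:y1+20,x0-20:x1+20],None,fx=5.5,fy=5.5,interpolation=cv2.INTER_CUBIC);cv2.imwrite(f'pics/{n}crop.png',cr[:600,:800])
E
```

```text
Traceback (most recent call last):
  File "h.py", line 16, in tabs
    i=1+np.argmax(s[1:,4]);out[n]=(ce[i],s[i,4])
        ~~~~~~~~~^^^^^^^^^
ValueError: attempt to get argmax of an empty sequence
```

```bash
sed -i 's/green=(45,80)/green=(40,90)/; s/(105,130)/(100,135)/;s/(22,34)/(20,38)/;s/red=(0,8)/red=(0,12)/;s/120,80/100,60/' h.py
cat > m.py <<'E'
from h import *
P={}
for n,box in(('top',(330,190,412,265)),('scene',(215,160,305,220))):
    c=pickle.load(open(n+'0.pkl','rb'))
    f=c['frame'][:,:,::-1]
    x0,y0,x1,y1=box
    cr=cv2.resize(f[y0-30:y1+20,x0-20:x1+20],None,fx=5.5,fy=5.5,interpolation=cv2.INTER_CUBIC);cv2.imwrite(f'pics/{n}crop.png',cr[:600,:800])
    t=tabs(c,box)
    for k,(p,a) in t.items(): print(n,k,p.round(1),a,onz(c,*p,.160).round(4))
    w=np.array([onz(c,*t[k][0],.160) for k in('green','blue','yellow','red')])
    g=w.mean(0);ex=(w[0]+w[1]-w[2]-w[3]);ey=(w[0]+w[2]-w[1]-w[3])
    print('centre',g.round(4),'yaw',np.arctan2(ex[1],ex[0]),np.arctan2(-ey[0],ey[1]),np.linalg.norm(ex)/2,np.linalg.norm(ey)/2)
E
python3 m.py
```

```text
top green [359.3 199.8] 59 [ 0.6581 -0.0748  0.16  ]
top blue [388.7 206.7] 72 [ 0.641 -0.139  0.16 ]
top yellow [348.  249.7] 99 [ 0.5461 -0.046   0.16  ]
top red [377.8 256.6] 97 [ 0.5297 -0.1097  0.16  ]
centre [ 0.5937 -0.0924  0.16  ] yaw -0.25466294942593243 -0.2565490918557159 0.1153505062712492 0.06612912140085844
scene green [235.3 207.4] 83 [ 0.6606 -0.0723  0.16  ]
scene blue [228.2 184.6] 79 [ 0.6441 -0.1363  0.16  ]
scene yellow [289.6 194.3] 85 [ 0.5484 -0.0437  0.16  ]
scene red [280.8 172.6] 77 [ 0.532  -0.1073  0.16  ]
centre [ 0.5963 -0.0899  0.16  ] yaw -0.25109700251298117 -0.2526908296986575 0.11578881876182141 0.06586540501963314
```

View pics/topcrop.png

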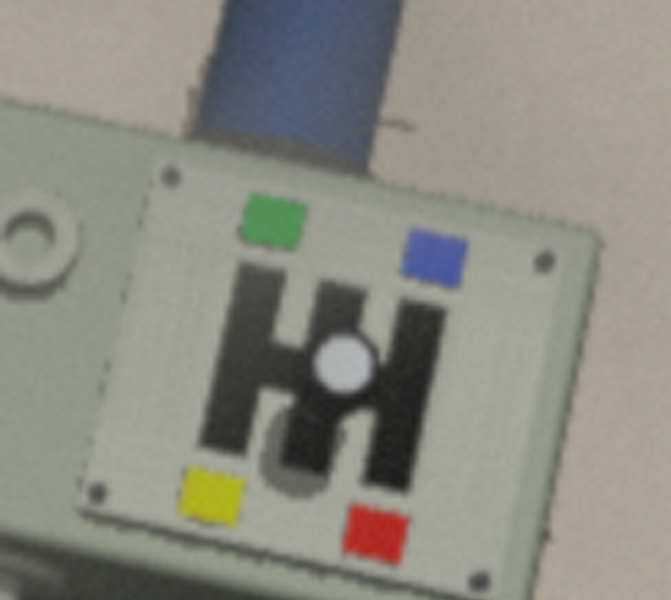

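View pics/scenecrop.png

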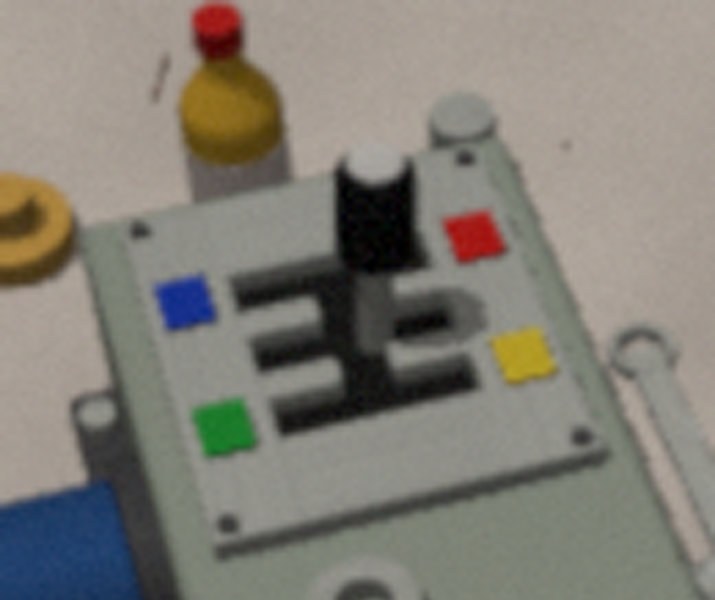

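```bash
cat > k.py <<'E'
from h import *
g=np.array([.595,-.0912]);y=-.2535;ex=np.array([np.cos(y),np.sin(y)]);ey=np.array([-ex[1],ex[0]])
for n,p in(('top',(372.5,226.2)),('scene',(263.4,159.6))):
    c=pickle.load(open(n+'0.pkl','rb'));w=onz(c,*p,.240);print(n,w,'gb',(w[:2]-g)@ex,(w[:2]-g)@ey)
for X,Y in((0,0),(-.03,0),(0,.0488),(.0433,.0475)): print(X,Y,(g+X*ex+Y*ey).round(4))
print('ex',ex,'ey',ey)
E
python3 k.py; python3 -c "
from bench import *
import cv2
c=camera('wrist');cv2.imwrite('pics/w0.png',c['frame'][:,:,::-1])"
```

```text
top [ 0.57813994 -0.09161012  0.24      ] gb -0.016218365222156923 -0.004625412694390978
scene [ 0.58037086 -0.08714277  0.24      ] gb -0.015179128869277664 0.0002586692732634427
0 0 [ 0.595  -0.0912]
-0.03 0 [ 0.566  -0.0837]
0 0.0488 [ 0.6072 -0.044 ]
0.0433 0.0475 [ 0.6488 -0.0561]
ex [ 0.96804058 -0.25079363] ey [0.25079363 0.96804058]
```

View pics/w0.png

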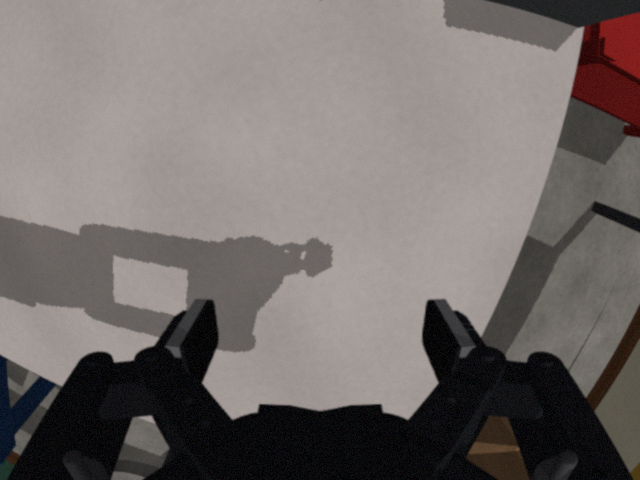

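The green tab is the far-left corner. The gearbox yaw is about -0.2535 rad and the gate centre about (0.595,-0.091). The knob sits about 14 mm near of neutral. I shut the fingers and move to the near side of the knob.

Request:
drive_tool([
  [[0.0, 0.0, 0.03], 0],
  [[0.025, 0.034, 0.02], -0.05],
  [[0.03, 0.038, 0], -0.07],
  [[0.03, 0.038, 0], -0.07],
  [[0.03, 0.038, 0], -0.07],
  [[0.03, 0.038, 0], -0.07],
  [[0.03, 0.038, 0], -0.07],
  [[0.03, 0.038, 0], -0.07],
  [[0.03, 0.038, 0], -0.05],
  [[0.03, 0.038, 0], 0],
], gripper=0)

```text
time_s: 1.15
eef_pos: [0.4184, -0.2063, 0.2542]
eef_rot: [-0.002, 0.99, -0.143, 0.002]
wrist_force: [1.1, -1.4, 0.2]
opening: 0.005
```

Request:
drive_tool([
  [[0.03, 0.036, 0], 0.02],
  [[0.03, 0.036, 0], 0.01],
  [[0.025, 0.03, 0], 0],
  [[0.015, 0.02, 0], 0],
  [[0, 0, 0], 0],
])

```text
time_s: 1.65
eef_pos: [0.5233, -0.0724, 0.2535]
eef_rot: [-0.003, 0.992, -0.124, 0.002]
wrist_force: [0.2, 0.1, 0.5]
opening: -0.002
```

```bash
cat > s.py <<'E'
import sys
from h import *
from bench import *
exec(open('k.py').read().split('\n')[1])
o=get_obs();p=o['eef_pos'];q=o['eef_rot'];d=p[:2]-g
print(o['time_s'],p.round(4),'gb tcp',d@ex,d@ey,'yaw',2*np.arctan2(q[2],q[1]),'gbF',o['wrist_force'][:2]@ex,o['wrist_force'][:2]@ey,o['wrist_force'][2])
if len(sys.argv)>1:
    n=sys.argv[1]
    for cn,(x0,y0,x1,y1) in(('scene',(200,130,320,220)),('top',(310,170,420,270))):
        c=camera(cn);pickle.dump(c,open(f'{cn}{n}.pkl','wb'))
        cv2.imwrite(f'pics/{cn}{n}.png',cv2.resize(c['frame'][y0:y1,x0:x1,::-1],None,fx=5,fy=5,interpolation=cv2.INTER_CUBIC))
E
python3 s.py 1
```

```text
1.65 [ 0.5233 -0.0724  0.2535] gb tcp -0.07415806851192458 0.0002206802728487202 yaw -0.24924233739259175 gbF 0.20823118412444827 0.13686811919582054 0.5181571802073069
```

View pics/scene1.png

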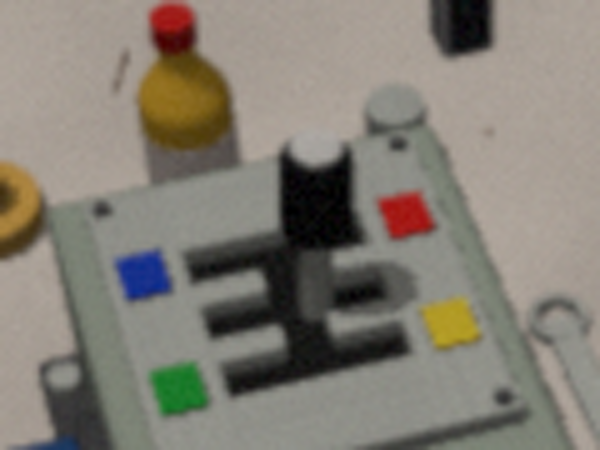

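The scene view shows the knob untouched at crop (318,190) and the shut fingertips behind it at (460,20). Next I descend and approach to just before contact.

Request:
drive_tool([
  [[0, 0, -0.02], 0],
  [[0, 0, -0.02], 0],
  [[0, 0, -0.01], 0],
  [[0.01, -0.0025, 0], 0],
  [[0.008, -0.002, 0], 0],
  [[0.006, -0.0015, 0], 0],
  [[0.005, -0.0012, 0], 0],
  [[0.005, -0.0012, 0], 0],
])

```text
time_s: 2.55
eef_pos: [0.5575, -0.0905, 0.2053]
eef_rot: [-0.0, 0.992, -0.129, 0.003]
wrist_force: [-3.0, -0.1, 0.1]
opening: -0.002
```

```bash
python3 s.py 2
```

```text
2.55 [ 0.5575 -0.0905  0.2053] gb tcp -0.036483289407420995 -0.00870315378661378 yaw -0.25905681851324425 gbF -2.849230354152833 -0.8902692550849397 0.10551883795233809
```

View pics/scene2.png

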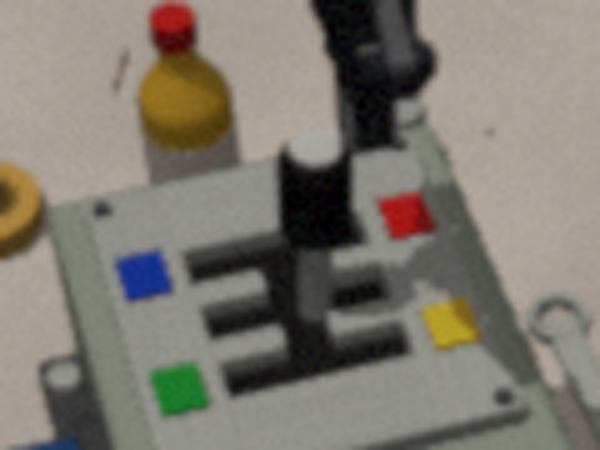

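Request:
drive_tool([
  [[-0.006, 0.0015, 0], 0],
  [[0.002, 0.009, 0], 0],
  [[0, 0, 0], 0],
])

```text
time_s: 2.95
eef_pos: [0.553, -0.0788, 0.2052]
eef_rot: [-0.001, 0.992, -0.129, 0.003]
wrist_force: [0.0, -0.3, -0.1]
opening: -0.001
```

```bash
python3 s.py
```

```text
2.95 [ 0.553  -0.0788  0.2052] gb tcp -0.043761368902229564 0.0014833082945368264 yaw -0.25886174780090854 gbF 0.09670332727124337 -0.23937822515259594 -0.1341213283739743
```

Now I push +x of the gearbox by about 18 mm in small rows.

Request:
drive_tool([
  [[0.005, -0.0012, 0], 0],
  [[0.004, -0.001, 0], 0],
  [[0.004, -0.001, 0], 0],
  [[0.003, -0.0008, 0], 0],
  [[0.003, -0.0008, 0], 0],
])

```text
time_s: 3.45
eef_pos: [0.5727, -0.0832, 0.2065]
eef_rot: [-0.0, 0.992, -0.128, 0.003]
wrist_force: [-2.8, 0.6, 4.7]
opening: 0.001
```

```bash
python3 s.py 3
```

```text
3.45 [ 0.5727 -0.0832  0.2065] gb tcp -0.023555013788315555 0.002185736460301935 yaw -0.25761716325244277 gbF -2.907005635794291 -0.0834973650061398 4.683268293958375
```

View pics/scene3.png

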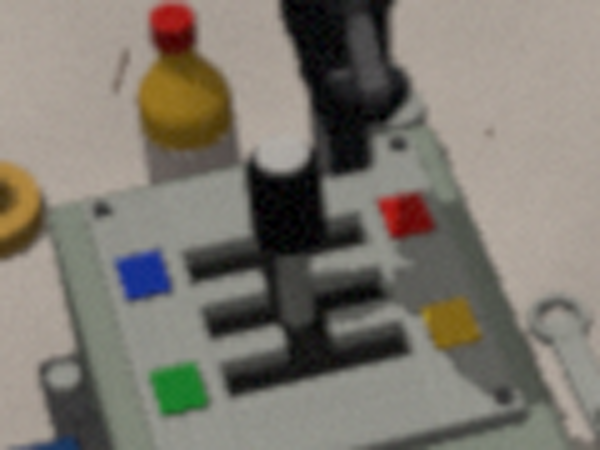

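View pics/top3.png

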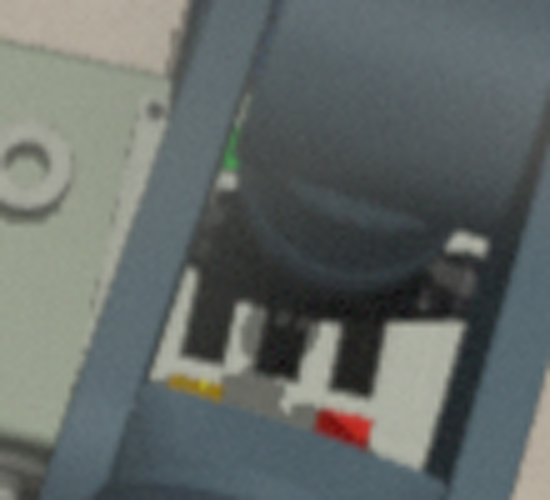

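The knob top in the scene view has moved to crop (283,153), i.e. pixel (256.6,160.6). I compute its position.

```bash
cat > kt.py <<'E'
import sys
from h import *
from scipy.optimize import fsolve
exec(open('k.py').read().split('\n')[1])
# white knob top cap centre pixel (scene) -> shift,cross, cap 213.5 mm above pivot; scene-calibrated gate centre
c=pickle.load(open('scene0.pkl','rb'));gs=np.array([.5963,-.0899])
def f(a,L=.2135):
    s,k=a;X=L*np.sin(s);Y=L*np.cos(s)*np.sin(k);return np.r_[gs+X*ex+Y*ey,.027+L*np.cos(s)*np.cos(k)]
p=np.array([float(sys.argv[1]),float(sys.argv[2])])
a=fsolve(lambda a:np.array(proj(c,f(a)))-p,[0,0])
print('shift,cross',a.round(3),'knob gb mm',190*np.sin(a[0]),190*np.cos(a[0])*np.sin(a[1]))
E
python3 kt.py 263.4 159.6;python3 kt.py 256.6 160.6; python3 - <<'E'
from h import *
for n in '023':
    c=pickle.load(open(f'scene{n}.pkl','rb'));h=cv2.cvtColor(c['frame'],cv2.COLOR_RGB2GRAY)
    m=np.zeros_like(h);m[152:168,245:275]=(h[152:168,245:275]>135)*255
    print(n);print(h[153:170:1,248:272:2])if n=='3' else 0
E
```

```text
shift,cross [-0.076 -0.007] knob gb mm -14.35925628089437 -1.2846113554781258
shift,cross [-0.012 -0.01 ] knob gb mm -2.3145303290700223 -1.9540589771533639
0
2
3
[[160 166 165 164 164 166 164  87  30  12   5  10]
 [161 165 167 168 166 168 164  97  31  17  12   5]
 [160 168 166 166 166 169 166  98  45  15  14  16]
 [162 166 170 166 166 167 165 103  49   4  13  10]
 [159 166 168 165 173 170 164 113  56  21  14  13]
 [155 162 169 171 171 171 158 112  58  18  14  15]
 [148 155 168 168 169 166 158  89  60  20  14  16]
 [141 128 167 169 167 166 160  57  58  27   9  13]
 [127  94 164 167 168 165 151  43  59  33  10  19]
 [107  59 150 165 166 164 123  25  60  30   9  17]
 [107  27 109 152 159 138  77  17  50  27  19  28]
 [117  19  50  97 105  81  30  15  50  51  45  71]
 [122  17  18  39  43  33  13   0  69  93 108 124]
 [120  21  11   7  15   4   4   9  88 134 138 140]
 [121  26  12   1  13   5   6   4  88 142 143 143]
 [128  29   2  10   7   8   5   2  82 145 145 141]
 [135  34   3  10   6   2   4  14  74 143 146 143]]
```

Request:
drive_tool([
  [[0.0025, -0.0006, 0], 0],
  [[-0.01, 0.0025, 0], 0],
  [[-0.02, 0.005, 0], 0],
  [[-0.01, -0.03, 0], 0],
  [[-0.01, -0.04, 0], 0],
  [[0, 0, 0], 0],
])

```text
time_s: 4.15
eef_pos: [0.5224, -0.1463, 0.2043]
eef_rot: [-0.0, 0.992, -0.127, 0.004]
wrist_force: [0.1, 0.9, -0.7]
opening: -0.003
```

```bash
python3 s.py 4
```

```text
4.15 [ 0.5224 -0.1463  0.2043] gb tcp -0.05647812821327078 -0.07158656326172022 yaw -0.25445120416794764 gbF -0.14962045767189053 0.9037525630144424 -0.7293958615141587
```

View pics/scene4.png

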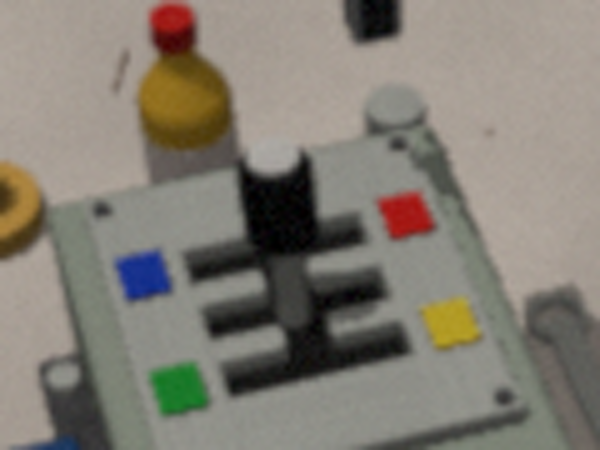

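```bash
python3 kt.py 254.6 161.2
```

```text
shift,cross [ 0.007 -0.008] knob gb mm 1.3772854279922473 -1.562470277698354
```

Request:
drive_tool([
  [[0.025, -0.0065, 0], 0],
  [[0.025, -0.0065, 0], 0],
  [[0.005, -0.0015, 0], 0],
  [[0.0025, 0.01, 0], 0],
  [[0.002, 0.008, 0], 0],
  [[0, 0, 0], 0],
])

```text
time_s: 4.85
eef_pos: [0.5823, -0.1327, 0.2025]
eef_rot: [-0.003, 0.992, -0.124, 0.002]
wrist_force: [-0.2, 0.3, -0.2]
opening: -0.001
```

```bash
python3 s.py
```

```text
4.85 [ 0.5823 -0.1327  0.2025] gb tcp -0.001865259957538638 -0.04330776367899754 yaw -0.24949322543257407 gbF -0.28081134275808767 0.2814352135416964 -0.17728424886249555
```

Request:
drive_tool([
  [[0.002, 0.008, 0], 0],
  [[0.0015, 0.006, 0], 0],
  [[0.0015, 0.006, 0], 0],
  [[0.0015, 0.006, 0], 0],
  [[0.0015, 0.006, 0], 0],
])

```text
time_s: 5.35
eef_pos: [0.5896, -0.0989, 0.2035]
eef_rot: [-0.001, 0.992, -0.125, 0.002]
wrist_force: [-0.5, -2.3, -0.3]
opening: 0.005
```

```bash
python3 s.py 5
```

```text
5.35 [ 0.5896 -0.0989  0.2035] gb tcp -0.0032691173522698485 -0.008772874330451812 yaw -0.2496750276058425 gbF 0.10506921925445073 -2.3539163695507903 -0.30739769674883133
```

View pics/scene5.png

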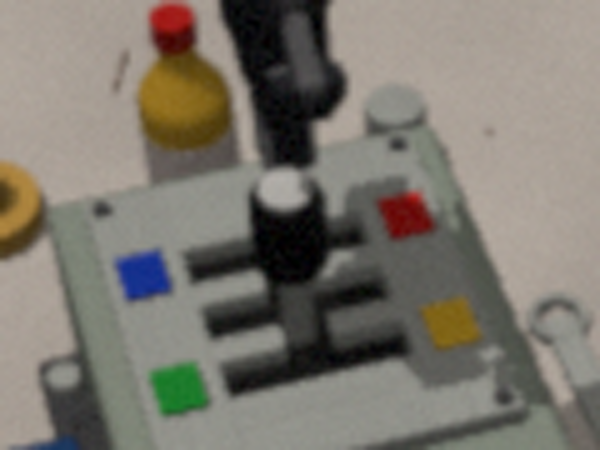

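```bash
python3 kt.py 256.8 167.8
```

```text
shift,cross [0.009 0.077] knob gb mm 1.6820489171174537 14.618026679350047
```

The knob is moving left at about 2.4 N. I continue.

Request:
drive_tool([
  [[0.0018, 0.006, 0], 0],
  [[0.0018, 0.006, 0], 0],
  [[0.0018, 0.006, -0.001], 0],
  [[0.0015, 0.005, -0.001], 0],
])

```text
time_s: 5.85
eef_pos: [0.5968, -0.0744, 0.2017]
eef_rot: [-0.001, 0.992, -0.125, 0.002]
wrist_force: [-2.3, -1.6, 3.5]
opening: 0.004
```

```bash
python3 s.py 6
```

```text
5.85 [ 0.5968 -0.0744  0.2017] gb tcp -0.0024931492405787362 0.01673411726258604 yaw -0.24998888524225457 gbF -1.8004952125552691 -2.1156693069759296 3.4997282143685937
```

View pics/scene6.png

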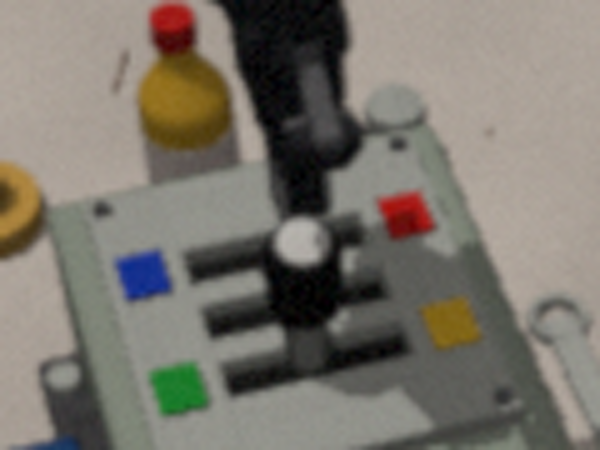

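```bash
python3 kt.py 260.4 178.4
```

```text
shift,cross [0.009 0.2  ] knob gb mm 1.6381882579755693 37.70429293948773
```

Request:
drive_tool([
  [[0.001, 0.004, -0.002], 0],
  [[0.0008, 0.003, -0.002], 0],
])

```text
time_s: 6.15
eef_pos: [0.5997, -0.0666, 0.199]
eef_rot: [-0.002, 0.992, -0.124, 0.003]
wrist_force: [-2.3, -0.9, 5.4]
opening: 0.003
```

```bash
python3 s.py 7
```

```text
6.15 [ 0.5997 -0.0666  0.199 ] gb tcp -0.001605111634752146 0.024965116615512227 yaw -0.24916221941993758 gbF -2.0105682127615263 -1.495499407874291 5.390418178775038
```

View pics/scene7.png

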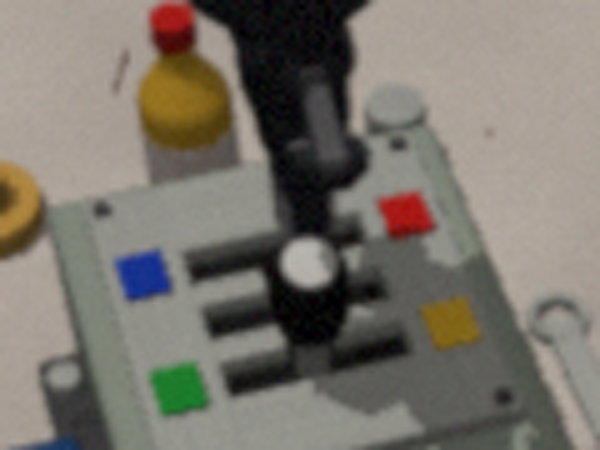

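```bash
python3 kt.py 261.4 182.4
```

```text
shift,cross [0.011 0.242] knob gb mm 2.0991756558375587 45.543341540426724
```

Request:
drive_tool([
  [[0.0008, 0.003, -0.001], 0],
  [[0.0005, 0.0015, 0], 0],
])

```text
time_s: 6.45
eef_pos: [0.6011, -0.0624, 0.1982]
eef_rot: [-0.001, 0.992, -0.124, 0.004]
wrist_force: [-4.3, -6.3, 3.3]
opening: -0.001
```

```bash
python3 s.py 8
```

```text
6.45 [ 0.6011 -0.0624  0.1982] gb tcp -0.0013118844497908488 0.029364047477828507 yaw -0.2491726748676099 gbF -2.5506765159987363 -7.219085216757276 3.2974234180403954
```

View pics/scene8.png

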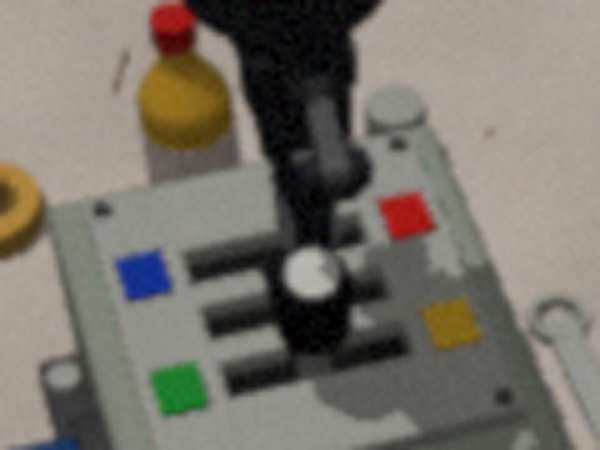

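At the left stop, force rose to 7 N. I back off and go around to the near side.

Request:
drive_tool([
  [[-0.003, -0.012, 0], 0],
  [[-0.003, -0.012, 0], 0],
  [[-0.025, 0.0065, 0], 0],
  [[-0.025, 0.0065, 0], 0],
  [[-0.006, 0.0015, 0], 0],
  [[0.005, 0.02, 0], 0],
  [[0.004, 0.016, 0], 0],
  [[0.0, 0.004, 0], 0],
  [[0, 0, 0], 0],
])

```text
time_s: 7.45
eef_pos: [0.5456, -0.0359, 0.1941]
eef_rot: [-0.003, 0.992, -0.127, 0.002]
wrist_force: [0.2, 0.9, -0.2]
opening: -0.004
```

```bash
python3 s.py 9
```

```text
7.45 [ 0.5456 -0.0359  0.1941] gb tcp -0.06171652240554891 0.04112545761796012 yaw -0.2540014452668521 gbF -0.0039026615328277836 0.9098691902567492 -0.17542323211612734
```

View pics/scene9.png

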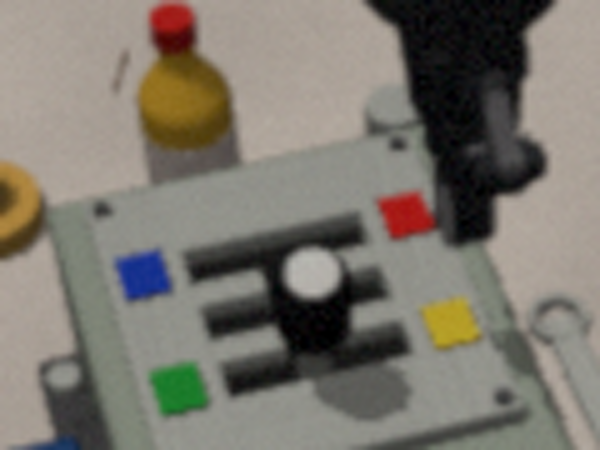

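The knob is in neutral, left column, at crop (313,272). I shift slightly left, then push away.

Request:
drive_tool([
  [[0.0015, 0.006, 0.003], 0],
  [[0.015, -0.0038, 0], 0],
  [[0.012, -0.003, 0], 0],
  [[0.008, -0.002, 0], 0],
  [[0.006, -0.0015, 0], 0],
  [[0.006, -0.0015, 0], 0],
])

```text
time_s: 8.15
eef_pos: [0.5949, -0.0433, 0.1978]
eef_rot: [-0.003, 0.992, -0.128, 0.001]
wrist_force: [-2.7, 0.5, 2.0]
opening: 0.002
```

```bash
python3 s.py 10
```

```text
8.15 [ 0.5949 -0.0433  0.1978] gb tcp -0.012101309877920283 0.0463052913287472 yaw -0.257282688807504 gbF -2.770275451173867 -0.20825335559157454 2.021331301745202
```

View pics/scene10.png

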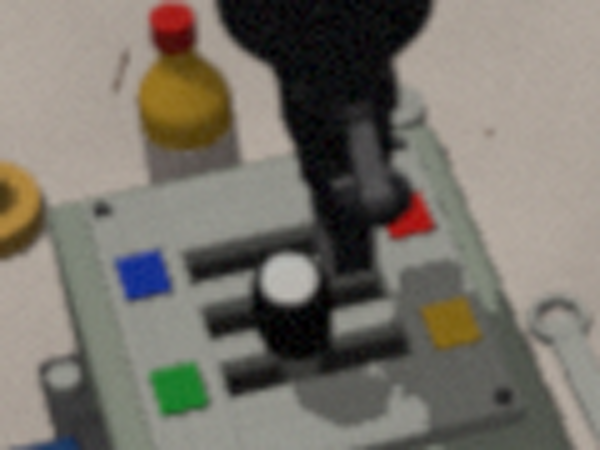

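Pushing at about 2.8 N, sliding as wanted. I continue.

Request:
drive_tool([
  [[0.006, -0.0015, 0], 0],
  [[0.006, -0.0015, 0], 0],
  [[0.006, -0.0015, 0], 0],
  [[0.005, -0.0012, -0.001], 0],
])

```text
time_s: 8.65
eef_pos: [0.6183, -0.0496, 0.1964]
eef_rot: [-0.003, 0.992, -0.128, 0.0]
wrist_force: [-2.9, -0.6, 2.7]
opening: -0.003
```

```bash
python3 s.py 11
```

```text
8.65 [ 0.6183 -0.0496  0.1964] gb tcp 0.012149754628443069 0.04615127049267448 yaw -0.2572706099134112 gbF -2.6548558819803034 -1.314068060185838 2.6870645339176042
```

View pics/scene11.png

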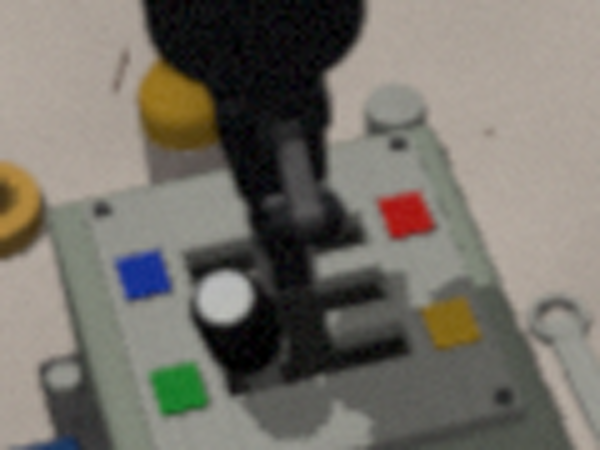

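```bash
python3 kt.py 244.8 189.4
```

```text
shift,cross [0.17  0.265] knob gb mm 32.179068494657585 49.09033468408173
```

Request:
drive_tool([
  [[0.005, -0.0012, -0.001], 0],
  [[0.003, -0.0008, 0], 0],
  [[0.002, -0.0005, 0], 0],
])

```text
time_s: 9.05
eef_pos: [0.6291, -0.0525, 0.195]
eef_rot: [-0.003, 0.992, -0.128, 0.0]
wrist_force: [-2.7, 0.3, -0.0]
opening: 0.003
```

```bash
python3 s.py 12
```

```text
9.05 [ 0.6291 -0.0525  0.195 ] gb tcp 0.023280050396070697 0.045969940978462055 yaw -0.2574844425805258 gbF -2.6881931259684704 -0.42883055097237893 -0.044703657470861316
```

View pics/scene12.png

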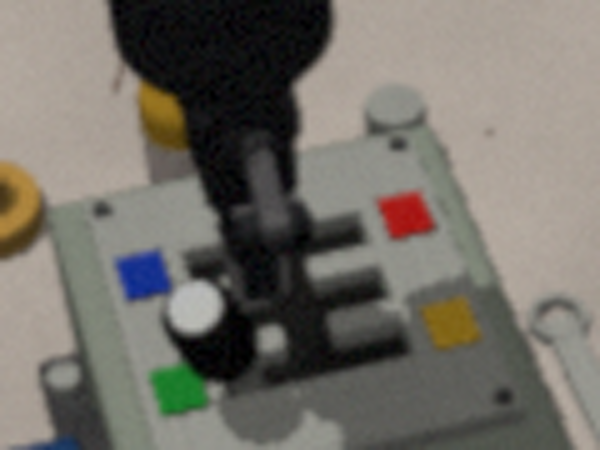

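Knob top is at crop (195,307). I push on gently until the force rises at the stop.

```bash
python3 kt.py 239 191.4
```

```text
shift,cross [0.224 0.266] knob gb mm 42.29746296850596 48.70490786784531
```

Request:
drive_tool([
  [[0.0015, -0.0004, 0], 0],
  [[0.0015, -0.0004, 0], 0],
])

```text
time_s: 9.35
eef_pos: [0.6304, -0.0529, 0.1946]
eef_rot: [-0.003, 0.992, -0.128, -0.002]
wrist_force: [-8.7, 0.6, 4.0]
opening: -0.001
```

Request:
drive_tool([
  [[0.0015, -0.0004, 0], 0],
])

```text
time_s: 9.45
eef_pos: [0.6305, -0.0529, 0.1946]
eef_rot: [-0.003, 0.992, -0.128, -0.004]
wrist_force: [-9.8, 0.9, 4.4]
opening: -0.001
```

The motion has stopped while the force rises, so the lever is at its stop. I retreat and verify.

Request:
drive_tool([
  [[-0.012, 0.003, 0], 0],
  [[-0.03, 0.0075, 0], 0],
  [[-0.04, 0.01, 0.01], 0],
  [[-0.04, 0.01, 0.02], 0],
  [[-0.04, -0.02, 0.02], 0],
  [[-0.04, -0.02, 0.02], 0],
  [[-0.02, -0.04, 0], 0],
  [[-0.02, -0.04, 0], 0],
  [[-0.02, -0.04, 0], 0],
  [[0, 0, 0], 0],
])

```text
time_s: 10.45
eef_pos: [0.3658, -0.1861, 0.2709]
eef_rot: [0.001, 0.992, -0.126, 0.009]
wrist_force: [0.3, -0.0, -0.6]
opening: 0.004
```

```bash
python3 s.py 13; python3 - <<'E'
from h import *
c=pickle.load(open('top13.pkl','rb'));cv2.imwrite('pics/topfull.png',c['frame'][:,:,::-1])
E
```

```text
10.45 [ 0.3658 -0.1861  0.2709] gb tcp -0.19807221941046038 -0.14930987590279665 yaw -0.25171308072051146 gbF 0.30155574587692324 0.06430289152622251 -0.6419714400871235
```

View pics/scene13.png

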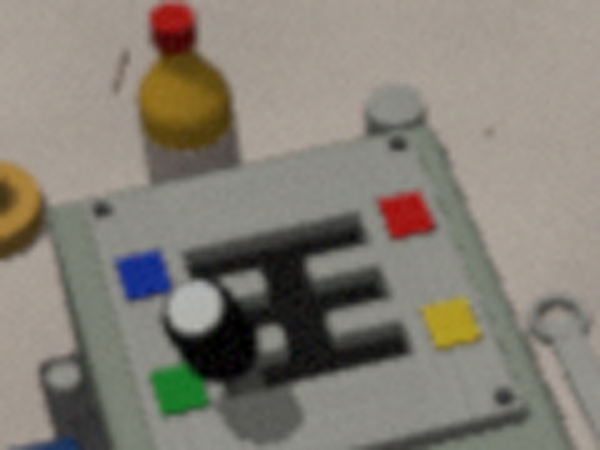

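View pics/topfull.png

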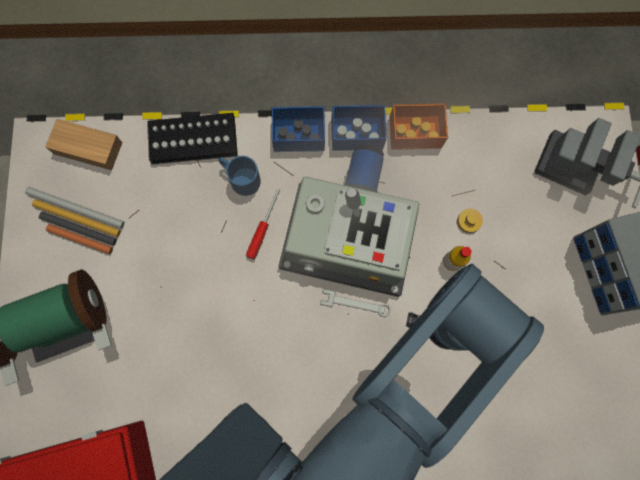

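View pics/top13.png

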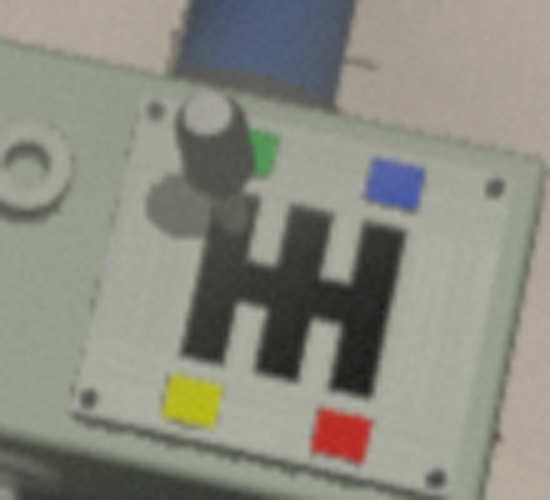

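The top view shows the lever in the far-left slot, with the knob top at (351.8,192.6), and all loose things in place. I compute the shift from the top view as a check.

```bash
sed -e "s/scene0/top0/;s/\[.5963,-.0899\]/[.5937,-.0924]/" kt.py > ktt.py; python3 ktt.py 372.5 226.2; python3 ktt.py 351.8 192.6; python3 kt.py 239 191.2
```

```text
shift,cross [-0.071 -0.015] knob gb mm -13.565063042532511 -2.7958215290330184
shift,cross [0.23  0.259] knob gb mm 43.25840578617437 47.367003710919754
shift,cross [0.224 0.264] knob gb mm 42.20521867234475 48.367895820320875
```

Both views agree (shift 0.224 and 0.230, cross about 0.26), and the stop was felt. I hand in.

```bash
python3 -c "
from bench import *
print(hand_in())"
```

```text
the job is handed in; nothing more can be done
None
```

The lever is in the far-left corner slot with the green tab, and I handed the job in at about 10.5 s. I pushed it with shut fingers along the middle column to neutral, then left to the stop, then away from the robot to the end stop. The fingers then retreated clear of everything.

- **Lever position:** the top view gave shift 0.230 and cross 0.259. The scene view gave shift 0.224 and cross 0.264. The small difference is within what I can pick off the pixels.
- **End stop:** the tool stopped moving while the wrist force rose to about 10 N. Sliding the lever took about 3 N of sideways push. Upward force on the tool stayed within about 5 N, so the fingers were not lifting the knob.
- **Loose things:** in the final top picture they all looked where they started. I compared them by eye and did not measure them.

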